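# Close the child-safe lid of a laundry tablet tub

### The arm

A 7-joint arm with a two-finger parallel gripper is mounted at the origin on the work surface. World frame = base frame: x ahead of the robot, y to its left, z up, the work surface at z = 0. Lengths are in mm, angles in rad, forces in N, time in s.
With the tool pointing down it reaches from about 400 to 900 mm from the base axis. Payload 5.6 kg.
Tool frame: the origin (TCP) lies midway between the tips of the shut fingers; the grasp point (between the pads) lies 19 mm behind it; z points along the fingers, y is the line along which they close (so a half turn about z gives the same grasp; the last joint's range is limited). The gripper opens to 92 mm and grips with 3 to 60 N. Pads are 20 mm wide; open, the fingers measure 128 mm over their backs; the gripper's body (75 mm by 189 mm) begins 69 mm behind the grasp point.
Start: joints at [1.091, 0.468, -0.012, 1.603, 0.006, 1.071, -0.056], TCP at [274.939, -588.997, 214.592] pointing down, gripper open.
Joint ranges: [-2.53, 2.53], [-0.31, 2.02], [-1.57, 1.55], [0.28, 2.44], [-1.29, 4.43], [0.15, 1.84], [-2.92, 2.92]. Speed limits (rad/s): [2.57, 2.57, 3.14, 3.14, 3.14, 3.14, 3.14].

### API

Orientations are given as a rotation vector (axis times angle).
In Python, from cell import robot, grip, kin, viewer gives the robot as it stands. Calls block until the motion is done:
- robot.movep(position, orientation): joint-space move of the TCP to a pose.
- robot.servo_line(position, feed=150, rotation=None): straight line of the TCP; rotation=None keeps the orientation; feed is the mean speed in mm/s.
- robot.goto_joints(angles): joint-space move.
- grip(opening, newtons=None): opening from 0.0 (shut) to 1.0 (fully open); newtons is the grip in N (None keeps the last); returns when the fingers have stopped.
- robot.hold(seconds).
- kin.ik(position, orientation): joint angles nearest the present ones, or None.
- robot.observe(): the state.
- viewer.read_camera(name): name is "scene" or "top" or "wrist"; returns the picture (384x512x3 uint8, red, green, blue); there is no depth.
- viewer.camera_info(name): a dict with "camera_matrix" (3x3 intrinsics, pixels), "R" (3x3) and "t" (3): a world point X has camera coordinates R X + t. Camera axes: x right, y down, z forward; pixel columns grow to the right and rows downward; lengths in mm; the calibration is good to about 2 mm. A picture is of the moment at which its call begins: read the wrist's pose just before it. camera_info takes no time and is no camera call; for the wrist camera it gives the pose at the moment of the call.
A pose or a line that the arm cannot do raises robot.IKError and nothing moves.
- robot.job_done(): hands the job in; it is judged then, once.
Trained networks look in the newest picture that a camera, given by its name, has taken for a name from the list of things; names that differ only in an ending like _2 or _b are one class to them, and where a whole thing is asked for, a point or a joint stands for the part that bears it (a point fixed in the world has none). Each returns a list of dicts, best first, with "confidence" (0 to 1); they miss things now and then, are a little off and sometimes report something else, mostly with a low value. They report only what shows in the picture. A call takes as long as a camera call. They do not tell look-alikes from the thing itself.
- viewer.silhouettes(name, camera): "mask" (384x512 bool, what is visible of it).
- viewer.pinpoint(name, camera): "at" ([x, y, z] in mm, in the coordinates of the camera as it stood for that picture, good to about 4 mm: a listed point, or the origin of a listed thing).
The state is a dict: "t": time; "joints": joint angles; "joint_velocities": joint speeds; "joint_torque": joint torques, N m; "tcp_pos": TCP position; "tcp_rot": TCP orientation; "contact_force": force on the tool from outside, world axes, zero at the start; "wrist_torque": the same for the moment, N m; "grip_width": opening from 0.0 (shut) to 1.0 (fully open); "grip_force": force on a finger pad.
Only numpy, scipy, OpenCV 4.12 (cv2) and the standard library are available. Lean on these libraries where they do the work, as an engineer would, in place of code of your own. Each camera call takes 0.05 s, during which the arm holds its last target. There are 200 camera calls.

### The job

Close the child-safe tub of laundry tablets with your fingertips, without gripping anything: fold its springy lid down flat, keep it down and push it along towards the lip until its free edge is tucked fully beneath the lip, so that it stays shut when you let go. Be gentle with the lid, leave the tub standing where it is, and do not disturb the bottle, the scoop cup or the soap.

Things in the scene. Friction and masses are not known exactly. Their poses are not given: they have to be found in the camera images.
- tub: white plastic tub of laundry tablets, 184 long (x) x 130 wide (y) x 85 mm high to the rim, 2.1 to 3.3 kg, loose on the table. Origin: centre of its underside; z up; x level, from the lid's hinge towards the lip. Behind x = -49 mm its top is a fixed deck level with the rim; ahead is the mouth that the lid covers. Hinge line parallel to y, at z = 85 mm, x = -45 mm + the runner's value.
- lid (a joint): lid angle in rad: 0 = flat on the rim, pi/2 = upright, more = leaning back, away from the lip. 1.9 at most. A springy hinge lifts it back to about 1 rad whenever it is let go untucked (about 1.5 N at its free edge folds it flat). Tucked beneath the lip it can still rise to about 0.06. Laid on top of the lip by mistake it reads above 0.1.
- runner (a joint): how far the lid with its hinge has been pushed towards the lip, in m: 0 to 0.022 (the stop). It takes about 3 N to push and stays where it is left. Below about 0.006 the lid's free edge passes clear of the lip while folding down; 0.022 is fully tucked, 10 mm of lid beneath the lip.
- lid_step (a point): on the lid: foot of the thumb step, middle of its rear side, on the lid's outer (upper) face, 52 mm from the hinge. The step is a block on that face, 10 high, 60 wide, from 52 to 76 mm from the hinge; its rear side is an upright face to push against, with 50 mm of flat panel behind it for a fingertip. x: along the lid, hinge to free edge; z: out of the outer face (up when flat).
- lid_edge (a point): middle of the lid's free edge, 100 mm from the hinge, half-way through its thickness. The lid is a flat white panel, 100 long (hinge to free edge) x 104 wide x 4 mm thick; its last 24 mm ahead of the thumb step are flat. Axes as for the thumb step.
- lip (a point): middle of the lip's underside at its rear edge. The lip is a white plate across the whole front of the tub, 25 mm deep, 4 mm thick, its underside 9 mm above the rim; a small flared edge turns up here, reaching 6 mm back towards the hinge and up to 17 mm above the rim. Axes as the tub's.
- softener: bystander: blue bottle with white cap, 72 mm across, 200 mm high; origin at the centre of its foot
- scoop: bystander: clear plastic scoop cup, 72 mm across, 70 mm high; origin at the centre of its foot
- soap: bystander: bar of soap, 85 x 55 x 30 mm; origin at the centre of its underside
Mind the look-alikes: they are no part of the job. There is more than one size of the tub; the job needs the middle-sized.

How it is judged:
By the outcome, as a careful person would: the job done as asked, in the order asked, and still so for the second after the job is handed in, with the robot touching nothing.
It also fails if it takes over 38 s, if anything falls off the work surface, if the arm or the gripper's body presses on something with over 40 N, if the wrist force passes 120 N, or if a joint passes its speed limit or range.

## Working session

There is one attempt and no reset: what is moved stays moved. The work goes in short steps, each a Python script; the robot and the scene stay as the last script left them, time stands still between calls to the robot, and variables do not carry over. Pictures are saved under pics/ and viewed, at most 10 in all, crops included, and the job is handed in when it is done.

```bash
ls; mkdir -p pics; cat > h.py <<'E'
import numpy as np, cv2
from cell import robot, grip, kin, viewer
def w(cam,p,ci=None):
    ci=ci or viewer.camera_info(cam); R=np.array(ci["R"]);return R.T@(np.array(p)-np.array(ci["t"]))
def px(cam,X):
    ci=viewer.camera_info(cam); c=np.array(ci["camera_matrix"])@(np.array(ci["R"])@np.array(X,float)+np.array(ci["t"]));return c[:2]/c[2]
E
python3 - <<'E'
from h import *
ims=[]
for c in("scene","top"):
    ims.append(viewer.read_camera(c))
    for n in("tub","lid_step","lid_edge","lip","softener","scoop","soap"):
        for d in viewer.pinpoint(n,c):
            X=w(c,d["at"]); print(c,n,round(d["confidence"],2),X.round(),px(c,X).round())
cv2.imwrite("pics/a.png",np.vstack([cv2.cvtColor(i,cv2.COLOR_RGB2BGR) for i in ims])[:, :])
a=np.hstack([cv2.cvtColor(i,cv2.COLOR_RGB2BGR) for i in ims]); cv2.imwrite("pics/a.png",cv2.resize(a,(800,300),interpolation=cv2.INTER_AREA))
print(robot.observe())
E
```

```text
pics
scene tub 0.79 [346. -38.   1.] [247. 158.]
scene tub 0.68 [623.   6.  95.] [260. 229.]
scene tub 0.62 [ 308. -324.   -3.] [155. 148.]
scene tub 0.6 [574. -25.  -0.] [249. 227.]
scene lid_step 0.78 [527. -53. 139.] [237. 186.]
scene lid_step 0.71 [ 306. -337.  124.] [140. 120.]
scene lid_step 0.56 [341. -39.  67.] [246. 144.]
scene lid_edge 0.82 [310. -42.  62.] [245. 136.]
scene lid_edge 0.81 [518. -51. 185.] [237. 173.]
scene lid_edge 0.76 [ 306. -403.  121.] [117. 121.]
scene lip 0.69 [301. -35.  70.] [248. 132.]
scene lip 0.67 [ 303. -416.  131.] [111. 118.]
scene softener 0.61 [ 672. -166.   -1.] [194. 261.]
scene scoop 0.92 [495. 120.   0.] [302. 203.]
scene soap 0.86 [ 570. -221.    0.] [178. 225.]
top tub 0.74 [349. -41.  -1.] [277. 257.]
top tub 0.73 [577. -29.  -1.] [272. 185.]
top tub 0.64 [ 307. -324.    1.] [369. 269.]
top lid_step 0.82 [335. -41.  64.] [278. 262.]
top lid_step 0.77 [ 310. -336.  125.] [384. 270.]
top lid_step 0.71 [529. -54. 138.] [281. 194.]
top lid_edge 0.9 [ 313. -404.  123.] [408. 269.]
top lid_edge 0.82 [305. -37.  61.] [277. 272.]
top lid_edg
[... 356 characters left out ...]
5, -0.01162618,  1.60268596,  0.00600911,
        1.0714002 , -0.05631492]), 'joint_velocities': array([ 6.11507045e-05,  6.86692676e-05, -2.61458895e-03, -1.49772689e-04,
        1.36192807e-03,  9.30273900e-04,  6.84904629e-04]), 'joint_torque': array([ 5.19344794e-04, -5.20343471e+01, -1.23829130e-02, -2.44042021e+01,
       -5.68245014e-02,  1.12550083e-02,  2.72597356e-05]), 'tcp_pos': array([ 274.94852005, -589.00581079,  214.63225889]), 'tcp_rot': array([ 3.06689346e+00,  6.80544073e-01, -1.56336229e-05]), 'contact_force': array([-0.13155417, -0.42552379,  0.11641767]), 'wrist_torque': array([-0.02248289,  0.01099276, -0.01907816]), 'grip_force': 0.0, 'grip_width': 0.9990598914749703}
```

View pics/a.png

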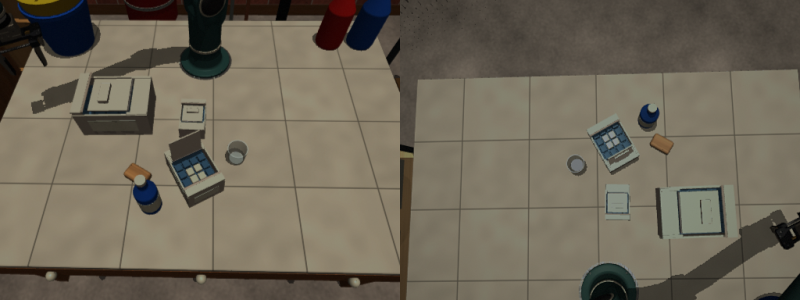

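The picture shows three tubs: the big one (shut) at about (115,105) in the left view, the small one (shut) at (192,118), and the open middle one at (195,170). It sits at world (576,-27), with its lip 0.53 rad left of world x. The lid is near upright. I'll close the fingers and move behind and above the tub for a closer look with the wrist camera.

```bash
cat >> h.py <<'E'
from scipy.spatial.transform import Rotation as Ro
class T: o=np.array([576,-27.,0]); yaw=0.53
def P(x,y,z):
    c,s=np.cos(T.yaw),np.sin(T.yaw); return T.o+[c*x-s*y,s*x+c*y,z]
def inv(X):
    c,s=np.cos(T.yaw),np.sin(T.yaw); d=np.array(X)-T.o; return np.array([c*d[0]+s*d[1],-s*d[0]+c*d[1],d[2]])
def rot(t):
    F=np.array([np.cos(T.yaw),np.sin(T.yaw),0]);L=np.array([-F[1],F[0],0]);z=F*np.sin(t)-np.array([0,0,1])*np.cos(t)
    return Ro.from_matrix(np.c_[np.cross(-L,z),-L,z]).as_rotvec()
E
python3 - <<'E'
from h import *
for p in[(-130,0,330),(-110,0,150),(-20,0,125),(-5,0,90),(17,0,90)]:
    for t in(0,.3,.5): print(p,t,kin.ik(P(*p),rot(t)) is not None)
grip(0)
robot.movep(P(-150,0,330),rot(.35))
ci=viewer.camera_info("wrist"); im=viewer.read_camera("wrist")
for n in("tub","lid_step","lid_edge","lip"):
    for d in viewer.pinpoint(n,"wrist"):
        X=w("wrist",d["at"],ci); print(n,round(d["confidence"],2),X.round(1),inv(X).round(1),px("wrist",X).round())
cv2.imwrite("pics/b.png",cv2.cvtColor(im,cv2.COLOR_RGB2BGR))
o=robot.observe(); print(o["t"],o["tcp_pos"],o["joints"].round(2),o["contact_force"])
E
```

```text
(-130, 0, 330) 0 True
(-130, 0, 330) 0.3 True
(-130, 0, 330) 0.5 True
(-110, 0, 150) 0 True
(-110, 0, 150) 0.3 True
(-110, 0, 150) 0.5 True
(-20, 0, 125) 0 True
(-20, 0, 125) 0.3 True
(-20, 0, 125) 0.5 True
(-5, 0, 90) 0 True
(-5, 0, 90) 0.3 True
(-5, 0, 90) 0.5 True
(17, 0, 90) 0 True
(17, 0, 90) 0.3 True
(17, 0, 90) 0.5 True
tub 0.71 [351.2 -39.7  -3.8] [-200.4  102.6   -3.8] [190. 262.]
tub 0.58 [570.6 -24.7  -2.1] [-3.5  4.7 -2.1] [256. 132.]
lid_step 0.88 [337.1 -43.4  61.4] [-214.5  106.6   61.4] [177. 280.]
lid_step 0.58 [528.2 -48.9 138.1] [-52.3   5.3 138.1] [254. 144.]
lid_edge 0.93 [524.1 -56.5 185.8] [-59.7   0.8 185.8] [258. 141.]
lid_edge 0.9 [310.5 -43.4  60.7] [-237.3  120.1   60.7] [167. 298.]
lip 0.93 [296.9 -43.6  69.2] [-249.2  126.8   69.2] [160. 309.]
lip 0.63 [632.2   4.1  94.4] [64.2 -1.6 94.4] [260.  60.]
4.2917 [ 446.62710766 -103.2631454   329.81895289] [ 0.79 -0.08 -0.41  2.05 -0.37  0.98 -0.49] [ 0.4304789   0.30276466 -0.23310932]
```

View pics/b.png

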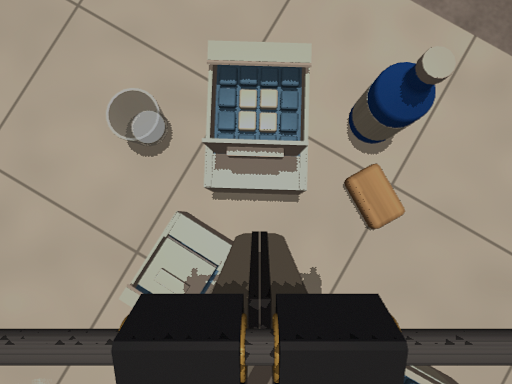

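The wrist view shows the open tub in the middle of the image, with its deck at row 190, lip at row 45 and lid upright at row 145. The fingers line up at column 259, and the tub is turned about 1° from my frame. Next I'll tip the lid forward by its step and check.

```bash
cat >> h.py <<'E'
T.o=np.array([574.5,-27.5,0]); T.yaw=0.515; H=-45
def C(x,z,t,feed=80):  # move front tip corner to tub x,z
    robot.servo_line(P(x-10*np.cos(t),0,z-10*np.sin(t)),feed=feed,rotation=rot(t))
def F():
    f=robot.observe()["contact_force"]; c,s=np.cos(T.yaw),np.sin(T.yaw); return np.array([c*f[0]+s*f[1],-s*f[0]+c*f[1],f[2]])
def look():
    ci=viewer.camera_info("wrist"); im=viewer.read_camera("wrist")
    for n in("lid_step","lid_edge","lip"):
        for d in viewer.pinpoint(n,"wrist"):
            X=inv(w("wrist",d["at"],ci))
            if abs(X[1])<30: print(n,round(d["confidence"],2),X.round(1))
    return cv2.cvtColor(im,cv2.COLOR_RGB2BGR)
E
python3 - <<'E'
from h import *
C(-105,150,.5,200); print(F())
for x in(-80,-65,-50,-35,-20): C(x,150,.5,60); print(x,F().round(1))
look()
C(-75,150,.5,100); print(F())
cv2.imwrite("pics/c.png",look()); print(robot.observe()["t"])
E
```

```text
[-0.72183398 -0.0136608   1.13919713]
-80 [-0.7 -0.2  0.4]
-65 [-0.7 -0.3 -0.7]
-50 [-1.   0.3  0.5]
-35 [-0.4  0.5 -0.3]
-20 [-0.9  0.5 -0.1]
lid_step 0.94 [-17.1   0.4 131.2]
lip 0.56 [61.   0.9 95.4]
[ 0.77175409 -0.31106435  0.25825887]
lid_step 0.92 [-20.7   2.6 133.2]
lid_edge 0.71 [  5.1  -1.3 169.6]
lip 0.96 [60.8  1.6 95.8]
8.65
```

View pics/c.png

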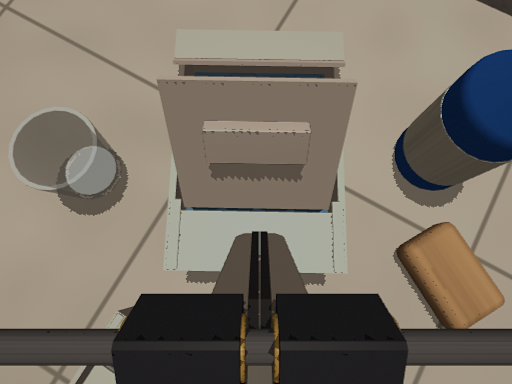

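The lid now stands at about 0.96 rad: edge at row 82, step at rows 122–165. The hinge is about at x=-48 in my frame, so the runner is near 0. Next I'll fold it by the panel behind the step.

```bash
cat >> h.py <<'E'
H=-48.
def A(th,s,n,t,feed=70): C(H+s*np.cos(th)-n*np.sin(th),85+s*np.sin(th)+n*np.cos(th),t,feed)
E
python3 - <<'E'
from h import *
A(1.0,40,10,.5,100); print(F().round(1))
for th in(.85,.7,.55,.4,.25,.12,.05):
    A(th,42,4,-.05+.55*th,70); print(th,F().round(1))
z=89
while F()[2]<5 and z>85:
    z-=.7; C(H+42,z,-.05,30); 
    robot.hold(.1); print(z,F().round(1))
cv2.imwrite("pics/d.png",look()); print(robot.observe()["t"])
E
```

```text
[-0.   0.  -0.1]
0.85 [-0.4 -0.2 -0. ]
0.7 [-0.7 -0.9  0.7]
0.55 [-0.1 -0.4  1.7]
0.4 [ 0.5 -0.3  1. ]
0.25 [ 0.8 -1.3  1.5]
0.12 [0.9 0.5 2.1]
0.05 [0.6 1.3 2.3]
88.3 [-1.5 -0.3  5.9]
lid_step 0.72 [ 9.2  0.7 90.1]
lid_edge 0.56 [51.1 -1.6 89.3]
lip 0.82 [64.2  2.2 94.4]
11.8
```

View pics/d.png

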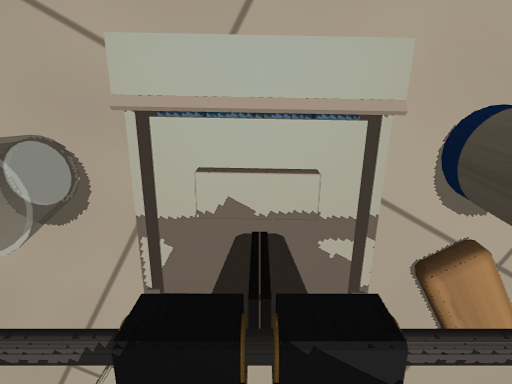

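The lid is flat, with its edge (row 112) just behind the lip flare (row 103) and the fingertip behind the step. I'll push forward while regulating the downforce.

```bash
python3 - <<'E'
from h import *
x,z=H+42,88.3
fs=[]
while x<H+42+40:
    f=np.mean([F() for _ in range(1)]+fs[-1:],axis=0); fs.append(F())
    z+=float(np.clip((f[2]-7)*.08,-.3,.3)); z=max(z,85.5)
    x+=1.2; C(x,z,-.05,20)
    o=F(); print(round(x-H,1),round(z,2),o.round(1))
    if o[0]<-10: break
look(); print(robot.observe()["t"])
E
```

```text
43.2 88.2 [-2.4 -0.5  7.4]
44.4 88.16 [-3.   0.6  7.3]
45.6 88.19 [-2.7  0.7  7.9]
46.8 88.24 [-2.8 -0.4  7.5]
48.0 88.29 [-1.8 -0.2  8.1]
49.2 88.36 [-2.5  0.5  7.7]
50.4 88.43 [-2.6 -1.5  6.8]
51.6 88.45 [-2.9 -0.1  7.4]
52.8 88.45 [-2.5  0.6  7.2]
54.0 88.48 [-2.9 -0.3  5.8]
55.2 88.44 [-2.7 -1.2  5.8]
56.4 88.34 [-2.6  0.1  7.3]
57.6 88.31 [-1.9 -0.   6.5]
58.8 88.3 [-2.5 -0.3  6.8]
60.0 88.27 [-2.1 -0.7  7.8]
61.2 88.29 [-2.2 -1.6  6.6]
62.4 88.31 [-3.4  0.7  6.1]
63.6 88.25 [-3.2 -0.5  7.8]
64.8 88.25 [-4.3  0.4  8.1]
66.0 88.33 [-5.5  0.3 10. ]
67.2 88.49 [-6.5  0.3  8.1]
68.4 88.66 [-5.5 -0.7  6.8]
69.6 88.69 [-5.1 -0.9  6.5]
70.8 88.66 [-5.1 -0.5  6.7]
72.0 88.63 [-4.8 -0.6  7.6]
73.2 88.64 [-5.  -0.6  7.1]
74.4 88.67 [-4.1 -1.   6.2]
75.6 88.64 [-5.1 -0.1  6.9]
76.8 88.61 [-6.6 -0.2  7. ]
78.0 88.6 [-9.1 -0.   8.8]
79.2 88.68 [-10.8  -0.3  10. ]
lid_step 0.78 [27.9  1.  90.4]
lip 0.76 [61.1  3.5 96.2]
19.75
```

```bash
python3 - <<'E'
from h import *
x,z=H+79.2,88.68
for i in range(5):
    x+=.7; z-=.04; C(x,z,-.05,15); o=F(); print(round(x-H,1),robot.observe()["tcp_pos"]-P(x-10*np.cos(.05),0,z+.5),o.round(1))
    if o[0]<-17: break
im=look(); viewer.read_camera("scene"); i=viewer.read_camera("scene")
p=px("scene",P(0,0,85)).astype(int)
c=cv2.cvtColor(i,cv2.COLOR_RGB2BGR)[p[1]-48:p[1]+48,p[0]-64:p[0]+64]
cv2.imwrite("pics/e.png",np.hstack([cv2.resize(im,(400,300)),cv2.resize(c,(400,300),interpolation=cv2.INTER_CUBIC)])); print(robot.observe()["t"])
E
```

```text
79.9 [-5.39400178 -3.7156244  -0.5394135 ] [-11.6   0.4  11. ]
80.6 [-5.97347066 -4.07075371 -0.62079086] [-14.3   0.7  11.1]
81.3 [-6.52234175 -4.36187189 -0.68634482] [-15.2   0.2  12. ]
82.0 [-7.0716199  -4.69194709 -0.76427932] [-17.1   0.4  12.3]
lid_step 0.92 [30.1  1.5 90. ]
lip 0.63 [62.9  0.8 95. ]
21.05
```

View pics/e.png

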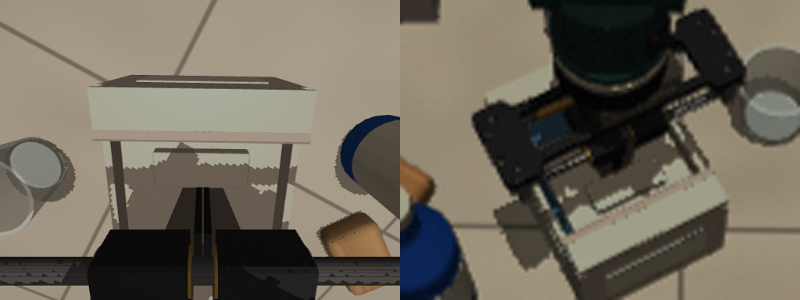

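The wrist view shows the lid flat with its front under the lip (lip edge at row 138, step at rows 150–187). The tip now sits about 74 mm from the original hinge line, which matches the 22 mm stop. I'll release and check.

```bash
python3 - <<'E'
from h import *
C(H+71.5,88.5,-.05,40); print(F().round(1))
C(H+68,110,-.05,60); C(-90,210,.2,150); print(F().round(1))
robot.hold(.3)
im=look(); cv2.imwrite("pics/f.png",im); print(robot.observe()["t"])
viewer.read_camera("top")
for n in("lid_step","lid_edge","lip","tub","scoop","softener","soap"):
    print(n,[(round(d["confidence"],2),inv(X:=w("top",d["at"])).round(),X.round()) for d in viewer.pinpoint(n,"top") if np.linalg.norm(inv(w("top",d["at"])))<250])
E
```

```text
[-1.4 -0.8  5.6]
[-0.6 -0.4 -0.8]
lid_step 0.83 [28.2  0.5 92.5]
lip 0.64 [59.9  3.6 97.5]
23.6083
lid_step [(0.82, array([-215.,  105.,   65.]), array([336., -42.,  65.])), (0.72, array([27., -1., 95.]), array([599., -15.,  95.]))]
lid_edge [(0.68, array([72., -1., 97.]), array([638.,   7.,  97.]))]
lip [(0.71, array([66.,  7., 94.]), array([628.,  11.,  94.]))]
tub [(0.85, array([-201.,   99.,    1.]), array([351., -40.,   1.])), (0.68, array([-1., -3.,  1.]), array([575., -30.,   1.]))]
scoop [(0.68, array([  1., 164.,  -0.]), array([495., 116.,  -0.]))]
softener [(0.94, array([  21., -171.,    0.]), array([ 677., -166.,    0.]))]
soap [(0.8, array([-101., -171.,   -2.]), array([ 571., -227.,   -2.]))]
```

View pics/f.png

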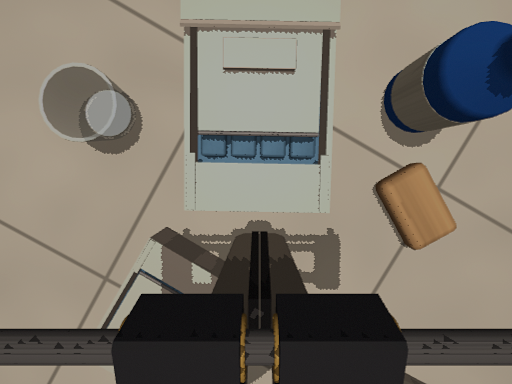

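The released view shows the lid staying flat, with its edge beneath the lip (row 25). The gap behind the hinge (rows 133–162) is about 25 mm, so the runner is at its stop. Tub and bystanders read as before.

```bash
python3 -c "
from h import *
print(robot.job_done())"
```

```text
the job is handed in; nothing more can be done
None
```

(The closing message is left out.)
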